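# Photograph the toy trays with a two-stage shutter button

## Task

Take a photo of the toy trays with the camera standing on the counter: press its big shutter button down to the halfway stop, hold it there for a good second so that it focuses, then press it fully down and let it come back up. Do not press the small button next to it, and leave the lidded mug where it stands.

Things in the scene. Friction and masses are not known exactly. Their poses are not given: they have to be found in the camera images.
- camera: Black and aluminium camera fixed in a heavy low cradle. Origin: on the counter under its middle; z up, x along its long side, y where the lens points (to the toy trays, 185 mm high, over 150 mm away). Body 150 (x) by 60 (y) mm, flat top 115 mm up. On top, all at y = 0: big shutter button in a collar (42 mm wide, 6 mm high) at x = +45 mm, small button at -8, black dial 11 mm high at -52 mm.
- shutter_top (a point): Centre of the top face of the shutter button, an aluminium cylinder 30 mm across; moves with it. At rest 137 mm above the counter, 16 above its collar. Sprung, goes straight down 14 mm. First 7 mm: force rises from 1 to 3 N. At 7 mm the halfway stop: it goes no further until the force passes 8 N. Next 7 mm: 8 to 10.5 N, to a hard stop 14 mm down. Returns up by itself.
- small_button (a joint): The small round aluminium button (14 mm across, standing 8 mm above the camera's top), 53 mm from the shutter button towards the dial. Travel in m: 0 = up, 0.004 = fully pressed. Not to be pressed.
- mug: Loose lidded white ceramic mug with a handle, one piece, 88 mm across the lid, 120 mm high with the lid's knob, handle reaching 73 mm from the axis. Origin: centre of its underside, z up. Stands over 120 mm from the camera's middle; not part of the job.
There are look-alikes about, which are no part of the job. Of the things like the camera, leave any that is pink; of the rest the smaller one is meant. Several things look just like the mug: the one meant starts farthest to the robot's right.

How it is judged:
On the way, in this order (a step that is already met when the one before it is completed fails the run):
1. the shutter button is held at its halfway stop (4.5 to 10.5 mm down) for 0.7 s (z of shutter_top in the frame of camera between 0.1265 and 0.1325 m), for 0.7 s.
2. the shutter button is pressed fully down (more than 12 mm) (z of shutter_top in the frame of camera below 0.125 m), for 0.05 s.
At the end, for the whole second after the job is handed in: The shutter button, held half down and then pressed fully, has come back up to within 2 mm of its rest height; the small button is up (within 1.5 mm); the mug stands upright (within 10 degrees), at rest, within 20 mm of where it began (z of shutter_top in the frame of camera above 0.135 m and value of joint small_button below 0.0015 m and distance of mug from where it was at the start of the episode below 0.02 m and angle between mug's own z axis and vertical below 0.17 rad and linear speed of mug below 0.02 m/s); the robot touches nothing.
It fails at once if the small button is pressed (more than 2.5 mm) (value of joint small_button above 0.0025 m).
It fails at once if the mug is pushed more than 20 mm or tipped more than 10 degrees (distance of mug from where it was at the start of the episode above 0.02 m or angle between mug's own z axis and vertical above 0.17 rad).
It also fails if it takes over 32 s, if anything falls off the work surface, if the arm or the gripper's body presses on something with over 40 N, if the wrist force passes 120 N, or if a joint passes its speed limit or range.

## Robot

A 7-joint arm with a two-finger parallel gripper is mounted at the origin on the work surface. World frame = base frame: x ahead of the robot, y to its left, z up, the work surface at z = 0. Lengths are in m, angles in rad, forces in N, time in s.
With the tool pointing down it reaches from about 0.4 to 0.925 m from the base axis. Payload 4.1 kg.
Tool frame: the origin (TCP) lies at the very end of the fingers, on their centre line; the grasp point (between the pads) lies 19 mm behind it; x points along the fingers, z is the direction in which the jaws open and shut, and the axes are right-handed (so a half turn about x gives the same grasp; the last joint's range is limited). The gripper opens to 85 mm and grips with 20 to 120 N. Pads are 22 mm wide; open, the fingers measure 114 mm over their backs; the gripper's body (76 mm by 85 mm) begins 54 mm behind the grasp point. The pads swing forward as they close: fully open they stand 13 mm farther back than shut.
Start: joints at [-1.305, 0.398, 0.045, 1.537, -0.019, 1.207, -0.051], TCP at [0.232, 0.607, 0.231] pointing down, gripper open.
Joint ranges: [-2.82, 2.82], [-0.49, 2.23], [-1.37, 1.46], [0, 2.46], [-1.36, 4.5], [0.23, 2], [-2.94, 2.94]. Speed limits (rad/s): [2.57, 2.57, 3.14, 3.14, 3.14, 3.14, 3.14].

## Interface

Orientations are given as a rotation vector (axis times angle).
In Python, from cell import readout, eyes, job gives the robot as it stands.
- The arm moves only by the shell command python3 -m crank 'ROWS'. ROWS is JSON, a list of rows, each a list of 7 numbers: the shift along the tool's x, y, z in mm, then the turn, a rotation vector about the tool's x, y, z in degrees, then the finger opening in mm, from 0 to 85.4. In form: [[tx, ty, tz, ax, ay, az, jaw], ...]. A call has exactly 5 rows; each row is the pose to reach, as a shift and turn from the pose measured when the call began, along the tool's axes at that moment; what a row does not reach only later rows make up. A row lasts 1/8 s, in which the tool goes at most 62.5 mm and 10.7 degrees, less where a joint would pass 70% of its speed; a pose out of reach is approached as far as the arm can. A call with a gripper value outside its range is refused whole. The fingers move at their own pace and stop on an object; the grip force is fixed at half the most. Time passes only in rows, so rows that repeat a pose let the fingers close, or fill a call up. It gives the time, the measured TCP pose, the force and the opening at its end, in the units of the state.
- readout.observe(): the state, without advancing time (a new reading comes with each control period).
- eyes.get_image(name): name is "scene" or "top" or "wrist"; returns the picture (384x512x3 uint8, red, green, blue); there is no depth.
- eyes.calibration(name): a dict with "fx", "fy", "cx", "cy" (pixels), "rvec" (rotation vector, rad) and "tvec" (3), from world to camera coordinates, as OpenCV has them. Camera axes: x right, y down, z forward; pixel columns grow to the right and rows downward; lengths in m; the calibration is good to about 2 mm. A picture is of the moment at which its call begins: read the wrist's pose just before it. calibration takes no time and is no camera call; for the wrist camera it gives the pose at the moment of the call.
- job.job_done(): hands the job in, once; it reports no verdict.
The state is a dict: "time": time; "qpos": joint angles; "qd": joint speeds; "effort": joint torques, N m; "position": TCP position; "tcp_rot": TCP orientation; "wrist_force": force on the tool from outside, world axes, zero at the start; "wrist_torque": the same for the moment, N m; "width": opening from 0.0 (shut) to 1.0 (fully open).
Only numpy, scipy, OpenCV 4.12 (cv2) and the standard library are available. Lean on these libraries where they do the work, as an engineer would, in place of code of your own. Each camera call takes 0.05 s, during which the arm holds its last target. There are 200 camera calls.

## Working session

There is one attempt and no reset: what is moved stays moved. The work goes in short steps, Python scripts to look and compute and a shell command to move; the robot and the scene stay as the last step left them, time stands still between calls to the robot, and variables do not carry over. Pictures are saved under pics/ and viewed, on a budget of 10 in all, crops included, one or two more only if the job needs it, and the job is handed in when it is done.

```bash
mkdir -p pics; python3 - <<'E'
from cell import readout, eyes
import cv2
print(readout.observe())
for n in("scene","top"):
    cv2.imwrite(f"pics/{n}0.png",cv2.resize(eyes.get_image(n)[:,:,::-1],(800,600),interpolation=cv2.INTER_CUBIC)); print(n,eyes.calibration(n))
E
```

```text
{'time': 0.0, 'qpos': array([-1.30500559,  0.39921957,  0.0450586 ,  1.53793237, -0.01870089,
        1.20688673, -0.05070271]), 'qd': array([ 0.00116986, -0.00084046,  0.00078109, -0.00111799,  0.00188256,
       -0.00022055, -0.00077882]), 'effort': array([ 7.95826345e-04, -4.75127363e+01,  1.36479300e+00, -2.54215711e+01,
        1.14687154e-02,  9.74364288e-03, -1.40554243e-05]), 'position': array([0.23165073, 0.6066164 , 0.23022286]), 'tcp_rot': array([-0.93774829,  1.36156775,  0.93565444]), 'wrist_force': array([-0.27540826,  0.90740899, -0.54582849]), 'wrist_torque': array([-0.02665973, -0.00392003,  0.00803883]), 'width': 0.9976463358508355}
scene {'fx': 431.8385239211268, 'fy': 431.8385239211268, 'cx': 255.98489690254868, 'cy': 194.70597921361465, 'rvec': array([ 2.22233504,  0.67533701, -0.32836329]), 'tvec': array([-0.40740425, -0.17701047,  1.27035149])}
top {'fx': 349.3922653452042, 'fy': 349.3922653452042, 'cx': 256.68672585755616, 'cy': 198.24647949555538, 'rvec': array([ 1.99408257, -2.23359966,  0.22536071]), 'tvec': array([-0.0475601 ,  0.58401893,  0.76258588])}
```

View pics/scene0.png

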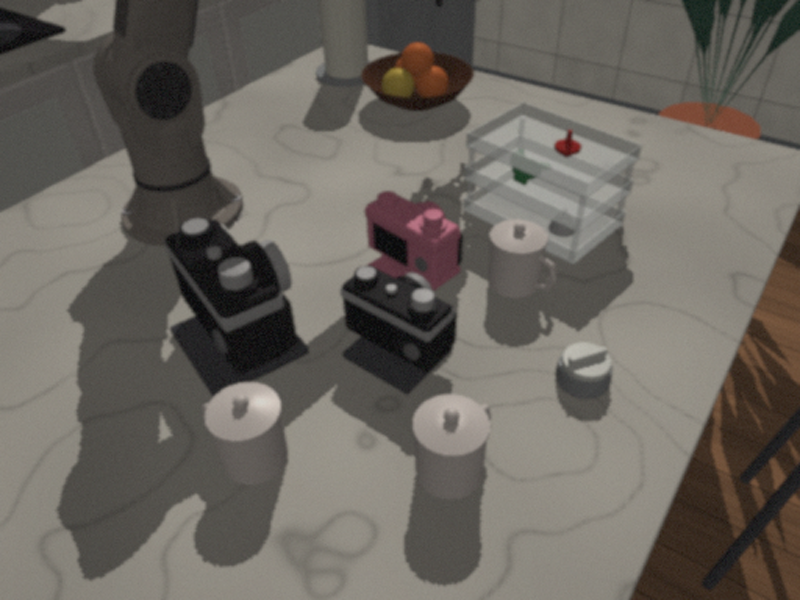

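View pics/top0.png

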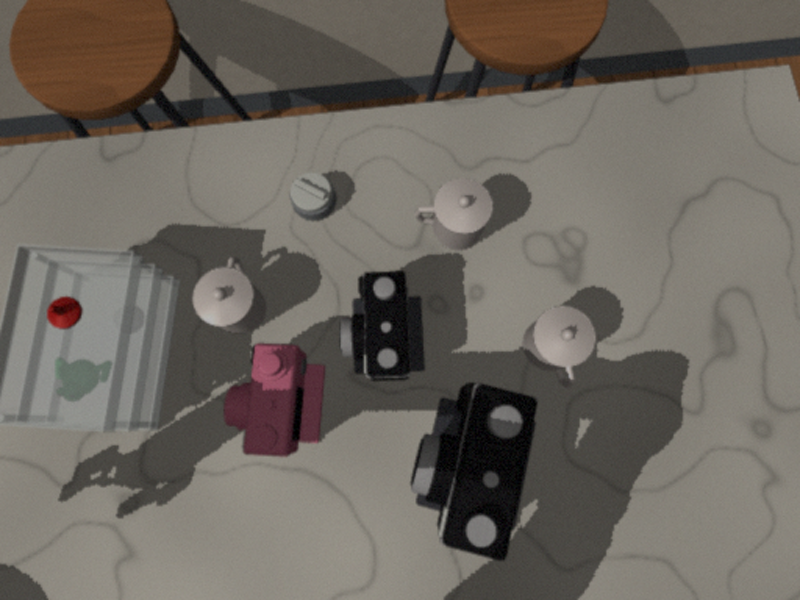

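The top view has three candidates: the pink camera (272,400), the large black camera (485,470) and the small black one (385,325). The small black one is meant. Its lens points left towards the trays, so +x is up in the picture. The shutter should be at about (384,288), the small button at (386,327) and the dial at (388,357). I'll check that in a close crop.

```bash
python3 - <<'E'
import cv2,numpy as np
s=cv2.imread("pics/scene0.png");t=cv2.imread("pics/top0.png")
a=cv2.resize(s[255:355,335:460],(400,320),interpolation=cv2.INTER_CUBIC)  #3.2x
b=cv2.resize(t[260:390,330:430],(400,520),interpolation=cv2.INTER_CUBIC) #4x
c=np.zeros((520,800,3),np.uint8);c[:320,:400]=a;c[:,400:]=b
c=cv2.convertScaleAbs(c,alpha=1.4,beta=20)
cv2.imwrite("pics/crop.png",c)
E
```

```text
(no output)
```

View pics/crop.png

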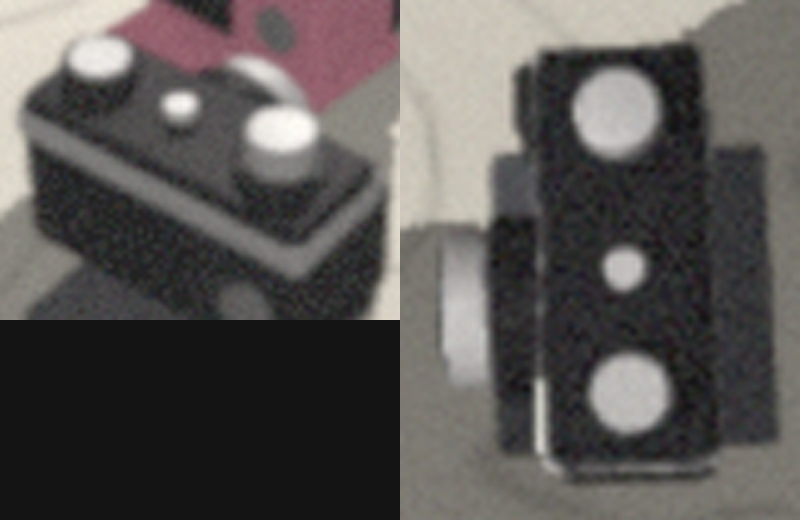

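The crop confirms it. The tall aluminium cylinder in its collar is at scene (423,296) and top (384,288). The small button is next to it, and the dial is at the other end.

```bash
cat > h.py <<'E'
import cv2,numpy as np
from cell import readout, eyes
from scipy.spatial.transform import Rotation as R
def ray(n,uv,s=1.5625,cal=None):
    c=cal or eyes.calibration(n); M=R.from_rotvec(c["rvec"]).as_matrix(); u,v=(np.array(uv)+.5)/s-.5
    d=M.T@np.array([(u-c["cx"])/c["fx"],(v-c["cy"])/c["fy"],1]); return -M.T@c["tvec"],d
def onz(n,uv,z,**k):
    o,d=ray(n,uv,**k); return (o+d*(z-o[2])/d[2])[:3]
def togo(p):
    s=readout.observe(); return R.from_rotvec(s["tcp_rot"]).inv().apply(np.array(p)-s["position"])*1000
E
python3 - <<'E'
from h import *
for nm,z,S,T in (("shutter",.137,(423.1,295.6),(384,288)),("small",.123,(391.2,287.5),(386,327)),("dial",.126,(366,273),(387.3,358))):
    a,b=onz("scene",S,z),onz("top",T,z); print(nm,a.round(4),b.round(4))
for uv in ((463,208),(565,338),(222,297)): print("mug",onz("top",uv,.11).round(3))
for uv in ((273,360),(505,420),(480,530)): print("oth",onz("top",uv,.15).round(3))
print(R.from_rotvec(readout.observe()["tcp_rot"]).as_matrix().round(3))
p=(onz("scene",(423.1,295.6),.137)+onz("top",(384,288),.137))/2
print(p, togo(p+[0,0,.08]))
E
```

```text
shutter [ 0.5949 -0.092   0.137 ] [ 0.5924 -0.0915  0.137 ]
small [ 0.5415 -0.0878  0.123 ] [ 0.5405 -0.0882  0.123 ]
dial [ 0.4973 -0.0843  0.126 ] [ 0.4973 -0.0855  0.126 ]
mug [ 0.706 -0.219  0.11 ]
mug [ 0.499 -0.335  0.11 ]
mug [0.612 0.139 0.11 ]
oth [0.509 0.064 0.15 ]
oth [ 0.398 -0.227  0.15 ]
oth [ 0.27  -0.177  0.15 ]
[[-0.001 -0.934  0.357]
 [-0.002  0.357  0.934]
 [-1.    -0.    -0.002]]
[ 0.59364813 -0.09172951  0.137     ] [  14.35606416 -587.28327102 -523.41843637]
```

```bash
python3 -m crank '[[-60,0,0,0,0,0,0],[-120,0,0,0,0,0,0],[-120,-46,-41,0,0,0,0],[-120,-92,-82,0,0,0,0],[-120,-138,-123,0,0,0,0]]'; python3 -c "
from h import *
print(togo([.594,-.0915,.217]), readout.observe()['qpos'])"
```

```text
time: 0.72
position: [0.3175, 0.4408, 0.3502]
tcp_rot: [-0.938, 1.362, 0.936]
wrist_force: [0.8, 0.5, -0.1]
width: -0.003
[ 134.25119761 -448.04940665 -398.38543397] [-1.13694734  0.13970339  0.12662031  1.61496958 -0.01714352  1.39014574
  0.19775855]
```

```bash
python3 -m crank '[[0,-46,-41,0,0,0,0],[0,-92,-82,0,0,0,0],[0,-138,-123,0,0,0,0],[0,-184,-164,0,0,0,0],[0,-230,-205,0,0,0,0]]'; python3 -m crank '[[0,-46,-41,0,0,0,0],[0,-92,-82,0,0,0,0],[0,-138,-123,0,0,0,0],[0,-184,-164,0,0,0,0],[0,-218,-193,0,0,0,0]]'; python3 -c "
from h import *
print(togo([.594,-.0915,.217]), readout.observe()['qpos'])"
```

```text
time: 1.35
position: [0.4597, 0.1653, 0.3506]
tcp_rot: [-0.938, 1.361, 0.936]
wrist_force: [0.5, 0.6, -0.4]
width: 0.004
time: 1.98
position: [0.5949, -0.0957, 0.3506]
tcp_rot: [-0.937, 1.363, 0.934]
wrist_force: [0.7, 0.4, -0.3]
width: -0.001
[133.5987897    2.34744854   3.97762681] [-0.39904327  0.29395266  0.63460397  1.48910005 -0.17173303  1.41619601
  1.44571325]
```

```bash
python3 -m crank '[[40,2,4,0,0,0,0],[80,2,4,0,0,0,0],[120,2,4,0,0,0,0],[140,2,4,0,0,0,0],[140,2,4,0,0,0,0]]'; python3 -c "
from h import *
print(togo([.594,-.0915,.217]))
cal=eyes.calibration('wrist')
w=eyes.get_image('wrist');s=cv2.resize(eyes.get_image('scene')[140:268,190:318],(400,400),interpolation=cv2.INTER_CUBIC)
c=np.zeros((400,800,3),np.uint8);c[:300,:400]=cv2.resize(w,(400,300));c[:,400:]=s
cv2.imwrite('pics/c2.png',c[:,:,::-1])
M=R.from_rotvec(cal['rvec'])
for p in ([.594,-.0915,.137],[.541,-.088,.123],readout.observe()['position']):
  q=M.apply(p)+cal['tvec'];print((cal['fx']*q[0]/q[2]+cal['cx'])*.78,(cal['fy']*q[1]/q[2]+cal['cy'])*.78)
"
```

```text
time: 2.6
position: [0.5928, -0.0913, 0.2085]
tcp_rot: [-0.935, 1.367, 0.937]
wrist_force: [-0.4, 0.6, -0.7]
width: -0.0
[-8.47960597 -1.20566587  0.17603624]
197.10609654581884 163.30643283540672
178.72598142309997 101.74261449187037
196.62941925730024 209.11748690481386
```

View pics/c2.png

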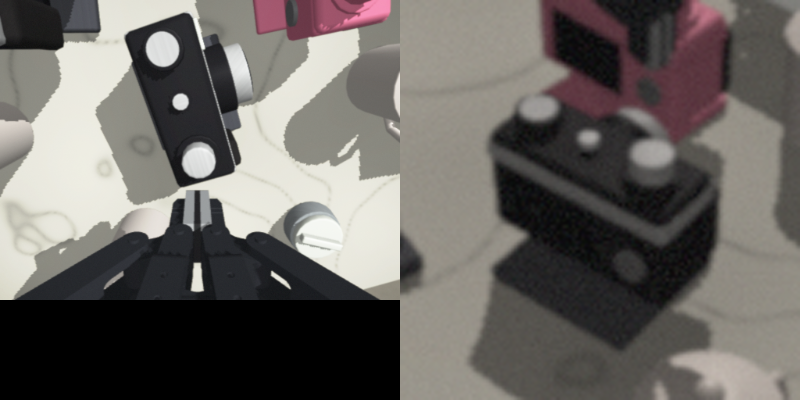

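The wrist view shows the shutter at (198,161), within 2 px of where I predicted it. The fingers are above it and the small button, at (180,101), is well clear. I'll descend to just above the button.

```bash
python3 -m crank '[[25,0,0,0,0,0,0],[50,0,0,0,0,0,0],[65,0,0,0,0,0,0],[66,0,0,0,0,0,0],[66,0,0,0,0,0,0]]'
```

```text
time: 3.32
position: [0.5955, -0.0922, 0.1463]
tcp_rot: [-0.938, 1.361, 0.932]
wrist_force: [0.9, -0.9, -0.1]
width: -0.001
```

```bash
python3 -m crank '[[2,0,0,0,0,0,0],[4,0,0,0,0,0,0],[6,0,0,0,0,0,0],[8,0,0,0,0,0,0],[8,0,0,0,0,0,0]]'; python3 -c "
from h import *
for i in range(8):
  s=readout.observe();print(s['position'].round(4),s['wrist_force'].round(2));eyes.get_image('top')"
```

```text
time: 3.95
position: [0.5953, -0.0922, 0.138]
tcp_rot: [-0.938, 1.362, 0.932]
wrist_force: [0.5, 0.5, -0.6]
width: 0.002
[ 0.5953 -0.0922  0.138 ] [ 0.5   0.49 -0.56]
[ 0.5954 -0.0922  0.1381] [-0.15 -0.37  1.09]
[ 0.5955 -0.0922  0.1383] [-0.64 -0.01 -0.28]
[ 0.5955 -0.0922  0.1383] [ 1.07  0.34 -0.44]
[ 0.5955 -0.0922  0.1383] [ 0.32  1.06 -0.2 ]
[ 0.5956 -0.0922  0.1383] [ 0.32  0.73 -0.12]
[ 0.5955 -0.0923  0.1384] [1.11 0.47 0.78]
[ 0.5955 -0.0922  0.1384] [ 0.09  0.18 -0.76]
```

```bash
python3 -m crank '[[2,0,0,0,0,0,0],[4,0,0,0,0,0,0],[6,0,0,0,0,0,0],[8,0,0,0,0,0,0],[8,0,0,0,0,0,0]]'; python3 -c "
from h import *
f=[]
for i in range(5):
  s=readout.observe();f.append(s['wrist_force']);eyes.get_image('top')
print(s['position'].round(4),np.mean(f,0).round(2))
s=cv2.resize(eyes.get_image('scene')[150:230,220:320],(500,400),interpolation=cv2.INTER_CUBIC)
w=cv2.resize(eyes.get_image('wrist')[150:350,180:330],(300,400))
cv2.imwrite('pics/c3.png',np.hstack([s,w])[:,:,::-1])"
```

```text
time: 4.97
position: [0.5958, -0.0923, 0.1304]
tcp_rot: [-0.938, 1.361, 0.932]
wrist_force: [0.3, -0.2, 2.2]
width: 0.002
[ 0.5957 -0.0923  0.1305] [0.23 0.09 2.8 ]
```

View pics/c3.png

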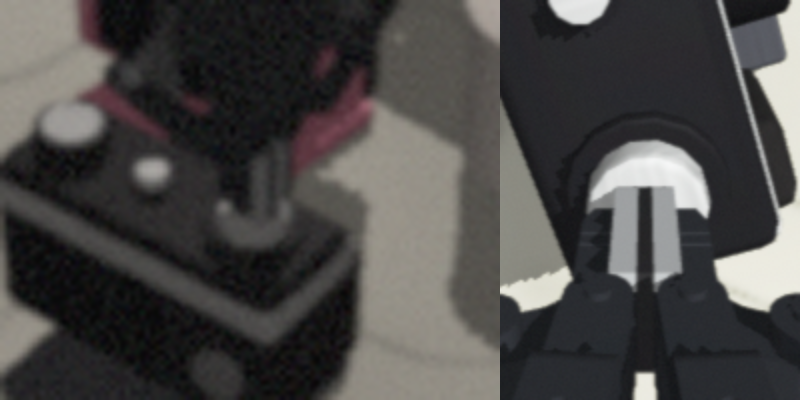

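The fingertip is centred on the shutter (wrist crop ~(645,235)) and the small button at (152,172) is clear. The force is about 2.8 N, so it's nearly at the halfway stop. I'll push 1 mm more and hold.

```bash
python3 -m crank '[[0.5,0,0,0,0,0,0],[1,0,0,0,0,0,0],[1,0,0,0,0,0,0],[1,0,0,0,0,0,0],[1,0,0,0,0,0,0]]'; python3 -m crank '[[0,0,0,0,0,0,0],[0,0,0,0,0,0,0],[0,0,0,0,0,0,0],[0,0,0,0,0,0,0],[0,0,0,0,0,0,0]]'; python3 -c "
from h import *
f=[]
for i in range(6):
  s=readout.observe();f.append(s['wrist_force']);eyes.get_image('top')
print(s['position'].round(4),np.mean(f,0).round(2))"
```

```text
time: 5.95
position: [0.5958, -0.0923, 0.1301]
tcp_rot: [-0.938, 1.361, 0.932]
wrist_force: [-1.1, 0.6, 6.7]
width: -0.004
time: 6.58
position: [0.5958, -0.0922, 0.1301]
tcp_rot: [-0.938, 1.361, 0.932]
wrist_force: [-0.9, -0.5, 5.5]
width: 0.0
[ 0.5958 -0.0923  0.1301] [-1.04  0.15  5.04]
```

The button sits at the halfway stop under about 5 N, held for over 1.5 s. Now the full press.

```bash
python3 -m crank '[[3,0,0,0,0,0,0],[6,0,0,0,0,0,0],[9,0,0,0,0,0,0],[11,0,0,0,0,0,0],[11,0,0,0,0,0,0]]'; python3 -c "
from h import *
print(readout.observe()['position'])"
```

```text
time: 7.5
position: [0.596, -0.0924, 0.1225]
tcp_rot: [-0.936, 1.359, 0.933]
wrist_force: [-7.9, 2.9, 23.6]
width: 0.001
[ 0.59604137 -0.09239715  0.1225038 ]
```

It's on the hard stop: 23 N at z = 0.1225, which matches 14 mm of travel. Now I'll lift clear.

```bash
python3 -m crank '[[-5,0,0,0,0,0,0],[-20,0,0,0,0,0,0],[-60,0,0,0,0,0,0],[-110,0,0,0,0,0,0],[-150,0,0,0,0,0,0]]';  python3 -m crank '[[-20,0,0,0,0,0,0],[-20,0,0,0,0,0,0],[-20,0,0,0,0,0,0],[-20,0,0,0,0,0,0],[-20,0,0,0,0,0,0]]'; python3 -c "
from h import *
s=cv2.resize(eyes.get_image('scene')[100:340,120:420],(400,320),interpolation=cv2.INTER_CUBIC)
w=cv2.resize(eyes.get_image('wrist'),(400,320))
cv2.imwrite('pics/c4.png',np.hstack([s,w])[:,:,::-1])"
```

```text
time: 8.12
position: [0.5956, -0.0924, 0.2739]
tcp_rot: [-0.936, 1.359, 0.932]
wrist_force: [0.2, -0.5, -0.2]
width: -0.005
time: 8.75
position: [0.5951, -0.0923, 0.2928]
tcp_rot: [-0.936, 1.361, 0.933]
wrist_force: [0.4, -0.6, 0.2]
width: 0.002
```

View pics/c4.png

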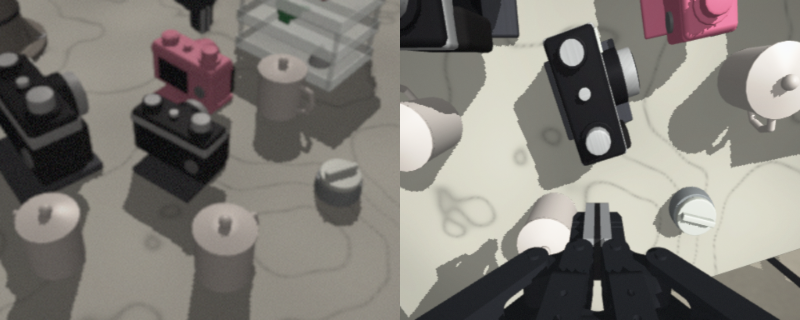

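The shutter is back up (scene crop (201,122)), the mugs haven't moved and the arm is clear.

```bash
python3 -c "
from cell import job
print(job.job_done())"
```

```text
the job is handed in; nothing more can be done
None
```

I took the photo with the small black camera and handed the job in after about 8.8 s on the robot's clock; no verdict is given.

- **Halfway hold:** I held the big shutter button about 7 mm down, with roughly 5 N on it, for over 1.5 s.
- **Full press:** I pressed it to the hard stop, where the fingertip measured z = 0.1225 m at about 24 N, and then lifted the closed fingers straight off.
- **Last checks:** The final picture shows the shutter button back up and the mugs where they started. The fingers are clear at z = 0.29 m, and the wrist force is back to about zero.
- **Small button:** It looks up in that picture, and the fingers stayed about 50 mm away from it. I had no direct reading of its travel.

None of the checks failed or disagreed.

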